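Shut the draught lid and tare the jeweller's scale

ROBOT

A 7-joint arm with a two-finger parallel gripper is mounted at the origin on the work surface. World frame = base frame: x ahead of the robot, y to its left, z up, the work surface at z = 0. Lengths are in m, angles in rad, forces in N, time in s.
With the tool pointing down it reaches from about 0.425 to 0.95 m from the base axis. Payload 16.7 kg.
Tool frame: the origin (TCP) lies at the very end of the fingers, on their centre line; the grasp point (between the pads) lies 19 mm behind it; z points along the fingers, y is the line along which they close (so a half turn about z gives the same grasp; the last joint's range is limited). The gripper opens to 94 mm and grips with 3 to 60 N. Pads are 16 mm wide; open, the fingers measure 119 mm over their backs; the gripper's body (75 mm by 177 mm) begins 78 mm behind the grasp point.
Start: joints at [-1.49, 0.426, 0.074, 1.606, -0.034, 1.111, -0.067], TCP at [0.154, 0.657, 0.205] pointing down, gripper open.
Joint ranges: [-2.85, 2.85], [-0.5, 2.14], [-1.23, 1.37], [0.21, 2.46], [-1.02, 4.16], [0.16, 2.05], [-2.73, 2.73]. Speed limits (rad/s): [1.89, 1.89, 2.39, 2.39, 3.01, 3.01, 3.01].

INTERFACE

Orientations are given as [roll, pitch, yaw] about the fixed x, y, z axes, in that order (R = Rz(yaw) Ry(pitch) Rx(roll)).
In Python, from rig import * gives the robot as it stands.
- The arm moves only by the tool drive_tool, never from a script. Its argument "plan" is a list that holds one entry, the list of rows, each a list of 4 numbers: the shift along the tool's x, y, z in mm, then the turn about the tool's z in degrees. In form: [[[x, y, z, turn], ...]]. A call has 1 to 20 rows; each row is the pose to reach, as a shift and turn from the pose commanded when the call began, along the tool's axes at that moment; what a row does not reach only later rows make up. A row lasts 1/12 s, in which the tool goes at most 41.7 mm and 7.16 degrees, less where a joint would pass 70% of its speed; a pose out of reach is approached as far as the arm can. A call with a gripper value outside its range is refused whole. "hand" is the closure, from 0 (fully open) to 1 (shut), set as the call begins (left out, the last holds). The fingers move at their own pace and stop on an object; "squeeze" is the grip in N (left out, the last holds). Time passes only in rows, so rows that repeat a pose let the fingers close. It gives the time, the measured TCP pose, the force, the opening and the grip force at its end, in the units of the state.
- observe(): the state, without advancing time (a new reading comes with each control period).
- capture(name): name is "scene" or "top"; returns a dict with "color" (480x640x3 uint8, blue, green, red), "z_map" (480x640 float32, m along the optical axis (not along the pixel's ray), 0 where there is no reading), "K" (3x3 intrinsics, pixels), "eye" and "attitude" of the camera in the world. Camera axes: x right, y up, looking along -z (the intrinsics and any distortion apply to the point x, -y, -z); pixel columns grow to the right and rows downward; lengths in m; the calibration is good to about 2 mm. A picture is of the moment at which its call begins.
- finish_job(): hands the job in; it is judged then, once.
The state is a dict: "time_s": time; "joint_pos": joint angles; "qd": joint speeds; "joint_efforts": joint torques, N m; "tool_pos": TCP position; "ee_rot": TCP orientation; "force": force on the tool from outside, world axes, zero at the start; "moment": the same for the moment, N m; "finger_gap": finger opening in m; "gripper_force": force on a finger pad.
Only numpy, scipy, OpenCV 4.12 (cv2) and the standard library are available. Lean on these libraries where they do the work, as an engineer would, in place of code of your own. Each camera call takes 0.05 s, during which the arm holds its last target. There are 200 camera calls.

TASK

On the jeweller's bench scale, gently push the open draught lid over with your fingertips until it is fully shut, and only then press the tare key (the long bar-shaped one of the three) lightly all the way down with a fingertip and let it go. Nothing is to be picked up: leave the other two keys alone, and the dish in the scale and the things standing around it where they are.

Things in the scene. Friction and masses are not known exactly. Their poses are not given: they have to be found in the camera images.
- scale: Grey bench scale fixed to the bench: 240 mm deep (x), 190 mm wide (y), top 50 mm up. Origin: centre of its underside; x to its rear, y to its left, z up. White keys at x = -95 mm, y = -55, 0, +55 (order varies). Behind a dark display is a clear-walled chamber, 130 x 130 mm outside, centred at x = +40, y = 0, rim 95 mm up, holding a pan and a dish. More than 25 N on scale or lid is too rough.
- lid (a joint): Angle (rad) of the draught lid, hinged on the chamber's left (+y) rim: 0 = shut and level, 1.57 = upright (push it no further back). Starts at 1.15 to 1.42, leaning a little over the chamber. 120 g; stiff damped hinge: it stays where left above 0.95 rad, and below 0.75 rad sinks shut by itself in about 2 s. More than 4 rad/s is slamming.
- lid_hinge (a point): Middle of the lid's hinge line, 98 mm above the bench (in the scale's frame x = +40, y = +65 mm). The hinge line runs along the scale's x. Axes as the scale's.
- lid_edge (a point): Middle of the lid's free edge, on its outer face, 130 mm from the hinge line. The lid is a flat clear panel, 130 x 130 mm, 5 mm thick, black-framed; a tab 35 mm wide sticks 10 mm past this edge. Shut, its top is 100.5 mm above the bench. Axes turn with the lid: z is the outer face's outward normal (up when shut, to the scale's +y when open), y points to the hinge.
- tare_key (a joint): Travel (m) of the tare key: 0 = up, 0.005 = fully down. Spring return: starts to move at 1.5 N, needs 4.5 N at the bottom.
- tare_top (a point): Centre of the top face of the tare key, the long bar-shaped white key: 36 mm along the scale's y by 14 mm along x, its top 59 mm above the bench and 9 mm above the scale's top face when up. It moves with the key; axes as the scale's.
- round_key (a joint): Travel (m) of the round key, not to be pressed; same spring and travel as the tare key.
- round_top (a point): Centre of the top face of the round white key, 18 mm across, 59 mm above the bench.
- square_key (a joint): Travel (m) of the square key, not to be pressed; same spring and travel as the tare key.
- square_top (a point): Centre of the top face of the square white key, 16 x 16 mm, 59 mm above the bench.
- dish: Loose round steel dish, 68 mm across, 18 mm high, standing on the pan inside the chamber, its top 76 mm above the bench. Origin: centre of its underside. Leave it.
- jar: Loose brown glass jar with a black cap, 52 mm across, 65 mm high, standing to the right (-y) of the scale. Origin: centre of its underside. Leave it.
- punch: Loose steel doming punch standing upright, 26 mm across, 76 mm high, to the left (+y) of the scale. Origin: centre of its underside. Leave it.
- band: Loose brass ring lying flat on the bench in front of the scale, 24 mm across, 8 mm high. Origin: centre of its underside. Leave it.
Not all that is in view belongs to the job. What is meant by the punch is not brown, and is the smaller of those in its own colour.

How it is judged:
On the way, in this order (a step that is already met when the one before it is completed fails the run):
1. the draught lid is fully shut (value of joint lid below 0.04 rad), for 0.2 s.
2. the tare key is pressed down, with the lid shut (value of joint tare_key above 0.0035 m and value of joint lid below 0.04 rad), for 0.05 s.
3. the tare key is let go (value of joint tare_key below 0.001 m), for 0.1 s.
At the end, for the whole second after the job is handed in: The lid is shut (within 0.04 rad), all three keys are up (within 1 mm), and the dish, jar, punch and ring are at rest within 10 mm of where they started (value of joint lid below 0.04 rad and value of joint each of tare_key, round_key, square_key below 0.001 m and distance of each of jar, punch, band, dish from where it was at the start of the episode below 0.01 m and linear speed of each of jar, punch, band, dish below 0.02 m/s); the robot touches nothing.
It fails at once if the tare key is pressed while the lid is still open (value of joint tare_key above 0.0015 m and value of joint lid above 0.06 rad).
It fails at once if another key is pressed (more than 1.5 mm) (value of joint any of round_key, square_key above 0.0015 m).
It fails at once if the lid is slammed (faster than 4 rad/s) or pushed back past upright (velocity of joint lid below -4 rad/s or value of joint lid above 1.57 rad).
It fails at once if the fingers press on anything, or anything on the scale or its lid, with more than 25 N (contact force between any of the fingers, scale and anything else above 25 N).
It fails at once if the dish, jar, punch or ring is touched with more than 2 N, lifted, tipped, or shifted by more than 10 mm (distance of any of jar, punch, band, dish from where it was at the start of the episode above 0.01 m or angle between any of jar, punch, band, dish's own z axis and vertical above 0.3 rad or contact force between any of the fingers, the arm and jar above 2 N or contact force between any of the fingers, the arm and punch above 2 N or contact force between any of the fingers, the arm and band above 2 N or contact force between any of the fingers, the arm and dish above 2 N).
It also fails if it takes over 48 s, if anything falls off the work surface, if the arm or the gripper's body presses on something with over 40 N, if the wrist force passes 120 N, or if a joint passes its speed limit or range.

## Working session

There is one attempt and no reset: what is moved stays moved. The work goes in short steps, Python scripts to look and compute and a tool call to move; the robot and the scene stay as the last step left them, time stands still between calls to the robot, and variables do not carry over. Pictures are saved under pics/ and viewed, at most 10 in all, crops included, and the job is handed in when it is done.

Besides the shell and the picture viewer there is one more tool, called after "Request:" by a JSON object that holds its "op" and its "data". drive_tool: Moves the arm, as the interface text tells. Its arguments: {"type":"object","properties":{"plan":{"type":"array","items":{"type":"array","items":{"type":"array","items":{"type":"number"}}}},"hand":{"type":"number"},"squeeze":{"type":"number"}},"required":["plan"]}

```bash
mkdir -p pics; cat > h.py <<'E'
from rig import *
import numpy as np, cv2
from scipy.spatial.transform import Rotation as R
def pt(c,u,v,z=None):
    K=c["K"]; A=np.array(c["attitude"])
    if A.shape!=(3,3): A=(R.from_quat(A) if A.size==4 else R.from_euler('xyz',A)).as_matrix()
    e=np.array(c["eye"])
    d=A@np.array([(u-K[0][2])/K[0][0],-(v-K[1][2])/K[1][1],-1.])
    t=c["z_map"][int(v),int(u)] if z is None else (z-e[2])/d[2]
    return e+t*d
E
python3 - <<'E'
from h import *
for n in("scene","top"):
    c=capture(n); cv2.imwrite(f"pics/{n}0.png",c["color"]); np.savez(f"{n}0.npz",**{k:np.array(v) for k,v in c.items()})
    print(n,c["K"],c["eye"],c["attitude"],[k for k in c])
print(observe())
E
```

```text
scene [[508.36588731   0.         321.16206021]
 [  0.         508.36588731 235.11074525]
 [  0.           0.           1.        ]] [1.09521193 0.2663697  0.73460719] [ 0.75959473 -0.00413637  2.02350509] ['color', 'z_map', 'K', 'eye', 'attitude']
top [[501.63054523   0.         323.23225689]
 [  0.         501.63054523 242.08136265]
 [  0.           0.           1.        ]] [0.43882113 0.0037783  0.87533041] [ 0.16375416  0.012331   -1.58278768] ['color', 'z_map', 'K', 'eye', 'attitude']
{'time_s': 0.1, 'joint_pos': array([-1.4894862 ,  0.42662718,  0.07385297,  1.60651728, -0.03407932,
        1.11080381, -0.06711028]), 'qd': array([ 8.01011012e-05, -2.91320587e-03, -3.52392105e-04, -2.13236090e-03,
        9.65921246e-05,  2.73953923e-03, -8.48676270e-04]), 'joint_efforts': array([ 7.52940687e-03, -9.37460303e+01,  3.67659777e+00, -4.55033541e+01,
       -4.86564066e-02,  1.69423304e-02,  1.08537229e-04]), 'tool_pos': array([0.15436203, 0.65672095, 0.2048852 ]), 'ee_rot': array([-3.14049984e+00,  9.18280599e-05,  2.91075068e+00]), 'force': array([-0.06820519,  0.96969572, -0.4054989 ]), 'moment': array([-0.05969277, -0.02149955, -0.03221955]), 'gripper_force': 0.0, 'finger_gap': 0.09426197312289895}
```

View pics/scene0.png

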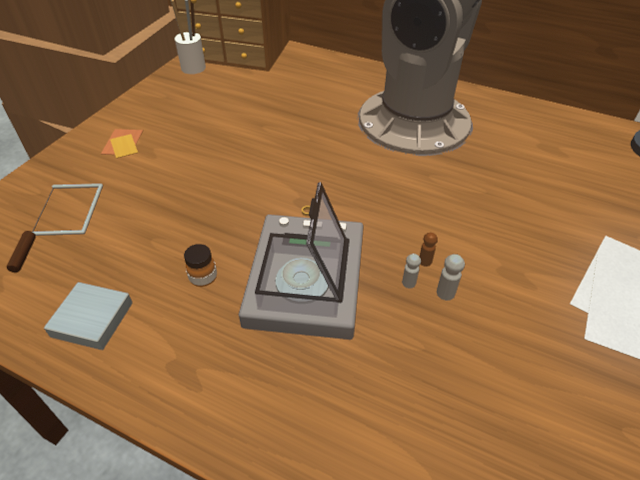

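View pics/top0.png

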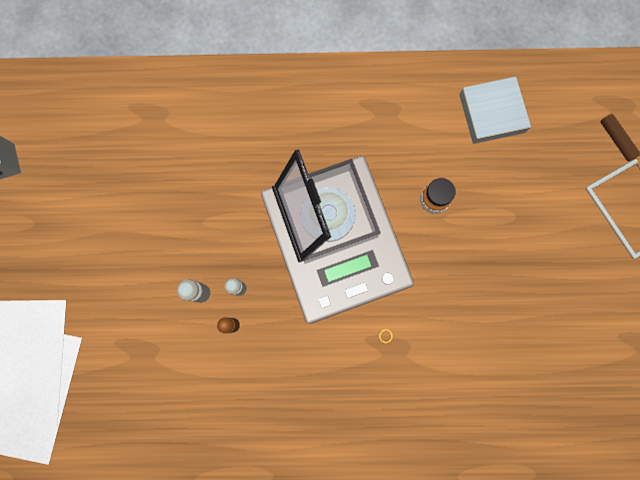

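The scene view shows the scale in the middle with its lid open, the jar to its left at (200,265), and the two grey punches and a brown one at right. In the top view the keys are square (324,302), tare bar (356,290) and round (388,279). The lid's free edge runs about (298,152)-(277,185) to (302,260)-(328,237), and the small punch is at (234,286), the ring at (386,336) and the jar at (438,195).

```bash
python3 - <<'E'
from h import *
ld=lambda n:dict(np.load(f"{n}0.npz"))
c=ld("top"); im=c["color"]
m=(im.min(2)>215).astype(np.uint8)
n,l,s,ce=cv2.connectedComponentsWithStats(m[260:320,305:405])
P=[]
for i in range(1,n):
    if s[i,4]>30:
        p=ce[i]+[305,260]; w=pt(c,*p,z=.059); P.append(w); print("key",p,s[i,4],w, pt(c,*p))
P=sorted(P,key=lambda w:-w[1]) 
d=P[0]-P[2]; print("span",np.linalg.norm(d)); yaw=np.arctan2(-d[0],d[1]); print("yaw",yaw)
ex=np.array([np.cos(yaw),np.sin(yaw),0]); ey=np.array([-np.sin(yaw),np.cos(yaw),0])
o=np.mean(P,0)+.095*ex; o[2]=0; print("origin",o)
np.savez("pose.npz",o=o,yaw=yaw)
Rt=np.array([ex,ey,[0,0,1]])
for q in [(365,157),(411,285),(308,321),(264,192)]: print("corner",Rt@(pt(c,*q,z=.05)-o))
# lid: cloud
for nm in("top","scene"):
    k=ld(nm); K=k["K"]; v,u=np.mgrid[0:480,0:640]
    A=R.from_euler('xyz',k["attitude"]).as_matrix(); z=k["z_map"]
    X=np.stack([(u-K[0,2])/K[0,0]*z,-(v-K[1,2])/K[1,1]*z,-z],-1)@A.T+k["eye"]
    S=(X-o)@Rt.T
    g=(abs(S[...,0]-.04)<.07)&(abs(S[...,1]-.03)<.07)&(S[...,2]>.11)&(z>0)
    q=S[g]; a=np.arctan2(q[:,2]-.098,.065-q[:,1]); print(nm,len(q),"lid angle pct",np.percentile(a,[5,50,95]),"max z",np.percentile(q[:,2],[95,99,100]), "x",q[:,0].min(),q[:,0].max(),"y",q[:,1].min(),q[:,1].max())
for nme,q,z in[("punch",(234,286),.07),("big",(189,290),.09),("brown",(227,325),.07),("jar",(440,192),.065),("band",(386,336),.006)]:
    w=pt(c,*q,z=z); print(nme,w,Rt@(w-o), pt(c,*q)[2])
st=observe(); print("tool axes",R.from_euler('xyz',st["ee_rot"]).as_matrix(), "tcp in scale",Rt@(st["tool_pos"]-o))
E
```

```text
key [327.87281796 295.34413965] 1604 [0.48622319 0.00575418 0.059     ] [0.48680469 0.00577841 0.04898575]
key [387.53191489 278.0212766 ] 94 [ 0.51307225 -0.0917187   0.059     ] [ 0.51298203 -0.09160267  0.05999187]Traceback (most recent call last):
  File "<stdin>", line 11, in <module>
IndexError: list index out of range
```

```bash
cat > m.py <<'E'
from h import *
ld=lambda n:dict(np.load(f"{n}0.npz"))
c=ld("top"); im=c["color"]
m=(im.min(2)>232).astype(np.uint8)
n,l,s,ce=cv2.connectedComponentsWithStats(m[260:320,305:405])
P=[]
for i in range(1,n):
    if s[i,4]>30:
        p=ce[i]+[305,260]; w=pt(c,*p,z=.059); P.append(w); print("key",p,s[i,4],w, pt(c,*p))
P=sorted(P,key=lambda w:-w[1]) 
d=P[0]-P[2]; print("span",np.linalg.norm(d)); yaw=np.arctan2(-d[0],d[1]); print("yaw",yaw)
ex=np.array([np.cos(yaw),np.sin(yaw),0]); ey=np.array([-np.sin(yaw),np.cos(yaw),0])
o=np.mean(P,0)+.095*ex; o[2]=0; print("origin",o)
np.savez("pose.npz",o=o,yaw=yaw)
Rt=np.array([ex,ey,[0,0,1]])
for q in [(365,157),(411,285),(308,321),(264,192)]: print("corner",Rt@(pt(c,*q,z=.05)-o))
# lid: cloud
for nm in("top","scene"):
    k=ld(nm); K=k["K"]; v,u=np.mgrid[0:480,0:640]
    A=R.from_euler('xyz',k["attitude"]).as_matrix(); z=k["z_map"]
    X=np.stack([(u-K[0,2])/K[0,0]*z,-(v-K[1,2])/K[1,1]*z,-z],-1)@A.T+k["eye"]
    S=(X-o)@Rt.T
    g=(abs(S[...,0]-.04)<.07)&(abs(S[...,1]-.03)<.07)&(S[...,2]>.11)&(z>0)
    q=S[g]; a=np.arctan2(q[:,2]-.098,.065-q[:,1]); print(nm,len(q),"lid angle pct",np.percentile(a,[5,50,95]),"max z",np.percentile(q[:,2],[95,99,100]), "x",q[:,0].min(),q[:,0].max(),"y",q[:,1].min(),q[:,1].max())
for nme,q,z in[("punch",(234,286),.07),("big",(189,290),.09),("brown",(227,325),.07),("jar",(440,192),.065),("band",(386,336),.006)]:
    w=pt(c,*q,z=z); print(nme,w,Rt@(w-o), pt(c,*q)[2])
st=observe(); print("tool axes",R.from_euler('xyz',st["ee_rot"]).as_matrix(), "tcp in scale",Rt@(st["tool_pos"]-o))
E
sed -n 1,5p m.py >/dev/null; python3 -c "
from h import *
im=np.load('top0.npz')['color']
print(im[290,356],im[302,324],im[279,388],im[300,340],im[285,395])"; python3 m.py
```

```text
[247 247 246] [247 247 246] [247 247 246] [217 221 227] [206 213 219]
key [387.4939759  278.27710843] 83 [ 0.51265612 -0.09164335  0.059     ] [ 0.51257247 -0.09153524  0.05992483]
key [355.88414634 289.7195122 ] 164 [ 0.49473648 -0.03981887  0.059     ] [ 0.49489301 -0.03994092  0.0567147 ]
key [324.12195122 301.35365854] 82 [0.47661634 0.0119528  0.059     ] [0.47658586 0.01194621 0.05965838]
span 0.10968604094088771
yaw 0.3347913887615108
origin [ 0.58439514 -0.00862212  0.        ]
corner [ 0.11284227 -0.09475585  0.05      ]
corner [-0.11805568 -0.08833582  0.05      ]
corner [-0.11555262  0.09024801  0.05      ]
corner [0.11376216 0.08800463 0.05      ]
top 3029 lid angle pct [1.21134229 1.24703207 1.31701478] max z [0.22204355 0.22867753 0.23062826] x -0.025898436798549224 0.10511114250666784 y 0.014868289395052005 0.06355411518722043
scene 2498 lid angle pct [1.20631708 1.24798277 1.32541536] max z [0.22181289 0.2298996  0.23192668] x -0.025548672466787596 0.10751756895423373 y 0.014710259823777607 0.06315139759256336
punch [0.50246375 0.15642096 0.07      ] [-0.02315391  0.18280007  0.07      ] 0.07298260790360966
big [0.49553173 0.22321089 0.09      ] [-0.00775574  0.24815942  0.09      ] 0.09522365871734895
brown [0.44072184 0.16650342 0.07      ] [-0.07815502  0.21260941  0.07      ] 0.07269216450533711
jar [ 0.65437106 -0.18267334  0.065     ] [ 0.00890239 -0.18737984  0.065     ] 0.06539372557061396
band [ 0.41915164 -0.09207031  0.006     ] [-0.18348774 -0.02452064  0.006     ] -0.00019951715280175364
tool axes [[-9.73474095e-01  2.28797202e-01 -1.60639885e-04]
 [ 2.28797240e-01  9.73473495e-01 -1.08483289e-03]
 [-9.18280598e-05 -1.09281068e-03 -9.99999399e-01]] tcp in scale [-0.18754398  0.76969938  0.2048852 ]
```

Request:
{"op": "drive_tool", "data": {"plan": [[[-36,-28,0,-3],[-72,-56,0,-6],[-108,-84,0,-9],[-143,-111,0,-12],[-178,-139,0,-15],[-214,-167,0,-18],[-250,-195,0,-20],[-285,-223,0,-22],[-321,-251,0,-24],[-357,-279,0,-26],[-393,-307,0,-28],[-428,-334,0,-30],[-464,-362,0,-32],[-500,-390,0,-32.4],[-520,-408,0,-32.4],[-535,-418,0,-32.4],[-535,-418,0,-32.4],[-535,-418,0,-32.4],[-535,-418,0,-32.4],[-535,-418,0,-32.4]]], "hand": 1, "squeeze": 3}}

```text
time_s: 1.77
tool_pos: [0.5789, 0.1287, 0.2051]
ee_rot: [3.141, -0.001, -2.806]
force: [-0.5, 0.2, 0.3]
finger_gap: 0.0005
gripper_force: 0.0
```

```bash
cat > w.py <<'E'
from h import *
p=np.load("pose.npz"); Rz=R.from_euler('z',float(p["yaw"])).as_matrix()
st=observe(); T=R.from_euler('xyz',st["ee_rot"]).as_matrix()
print("t",st["time_s"],"tcp(scale,mm)",(Rz.T@(st["tool_pos"]-p["o"])*1000).round(1),"tool axes in scale\n",(Rz.T@T).round(3),"F",st["force"].round(2),"gap",st["finger_gap"])
E
python3 w.py; python3 -c "
from h import *
c=capture('scene'); cv2.imwrite('pics/s1.png',c['color'])"
```

```text
t 1.7667 tcp(scale,mm) [ 39.9 131.5 205.1] tool axes in scale
 [[-1.    -0.001 -0.001]
 [-0.001  1.     0.   ]
 [ 0.001  0.    -1.   ]] F [-0.47  0.21  0.33] gap 0.0005144463428796502
```

View pics/s1.png

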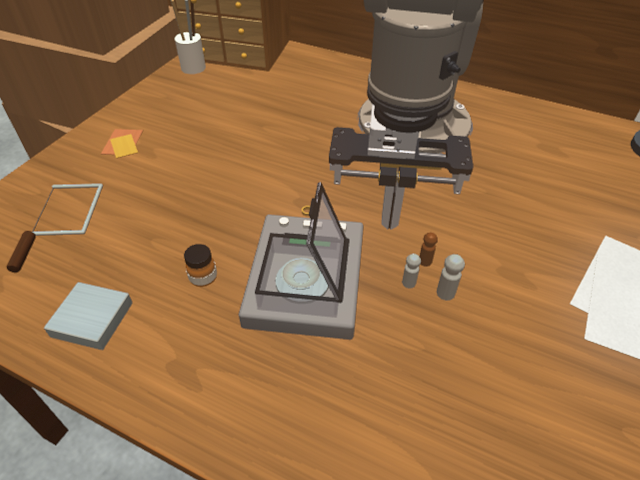

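The picture shows the closed fingertips at (392,215), to the left (+y) of the lid and clear of the punches. The measured TCP is aligned with the scale.

Request:
{"op": "drive_tool", "data": {"plan": [[[0,-10,15,0],[0,-30,30,0],[0,-45,40,0],[0,-55,40,0],[0,-60,40,0],[0,-64,40,0],[0,-67,40,0],[0,-70,40,0],[0,-73,40,0],[0,-76,40,0],[0,-79,40,0],[0,-82,40,0],[0,-85,40,0],[0,-88,40,0],[0,-91,40,0]]]}}

```text
time_s: 3.07
tool_pos: [0.6095, 0.0415, 0.1654]
ee_rot: [-3.142, -0.0, -2.807]
force: [0.6, -0.2, -0.9]
finger_gap: 0.0006
gripper_force: 0.2
```

```bash
python3 w.py
```

```text
t 3.0667 tcp(scale,mm) [ 40.2  39.1 165.4] tool axes in scale
 [[-1.  0. -0.]
 [ 0.  1. -0.]
 [ 0. -0. -1.]] F [ 0.61 -0.22 -0.87] gap 0.0005526677715427772
```

Request:
{"op": "drive_tool", "data": {"plan": [[[0,-4,0,0],[0,-8,0,0],[0,-12,0,0],[0,-16,0,0],[0,-20,0,0],[0,-24,0,0],[0,-28,0,0],[0,-32,0,0],[0,-36,0,0],[0,-40,0,0],[0,-43,0,0],[0,-46,0,0],[0,-49,0,0],[0,-52,0,0],[0,-55,0,0],[0,-58,0,0]]]}}

```text
time_s: 4.4
tool_pos: [0.6286, -0.0132, 0.1655]
ee_rot: [3.142, -0.0, -2.807]
force: [0.7, -0.7, 0.1]
finger_gap: 0.0005
gripper_force: 0.0
```

```bash
python3 w.py; python3 -c "
from h import *
c=capture('scene'); cv2.imwrite('pics/s2.png',c['color'])"
```

```text
t 4.4 tcp(scale,mm) [ 40.2 -18.9 165.5] tool axes in scale
 [[-1.  0. -0.]
 [ 0.  1.  0.]
 [ 0.  0. -1.]] F [ 0.74 -0.71  0.11] gap 0.0005110251299198624
```

View pics/s2.png

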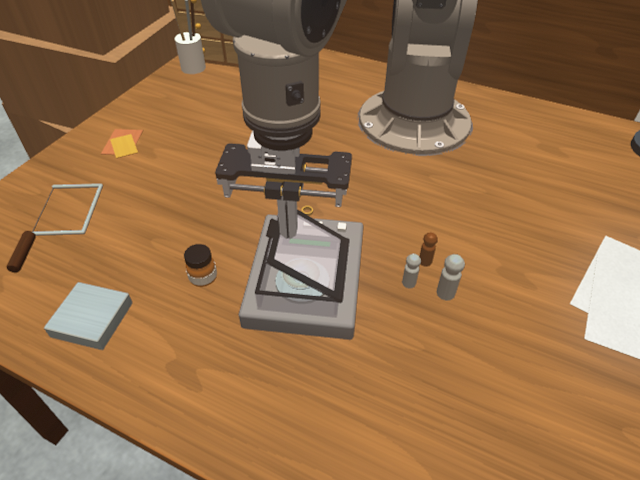

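The picture shows the lid well over (about 0.6 rad) and leaving the fingertips at (288,235), so it is sinking. Next I lift off, move over the tare key and wait for the lid to settle.

Request:
{"op": "drive_tool", "data": {"plan": [[[0,2,-10,0],[0,5,-20,0],[20,8,-20,0],[45,12,-20,0],[75,15,-20,0],[105,18,-20,0],[125,19,-20,0],[135,19,-20,0],[135,19,0,0],[135,19,20,0],[135,19,40,0],[135,19,60,0],[135,19,70,0],[135,19,70,0],[135,19,70,0],[135,19,70,0],[135,19,70,0],[135,19,70,0],[135,19,70,0],[135,19,70,0]]]}}

```text
time_s: 6.12
tool_pos: [0.495, -0.0393, 0.0959]
ee_rot: [-3.142, 0.001, -2.807]
force: [0.0, -0.0, 0.6]
finger_gap: 0.0003
gripper_force: 0.0
```

Request:
{"op": "drive_tool", "data": {"plan": [[[0,0,0,0],[0,0,0,0],[0,0,0,0],[0,0,0,0],[0,0,0,0],[0,0,0,0],[0,0,0,0],[0,0,0,0],[0,0,0,0],[0,0,0,0],[0,0,0,0],[0,0,0,0],[0,0,0,0],[0,0,0,0],[0,0,0,0],[0,0,0,0],[0,0,0,0],[0,0,0,0]]]}}

```text
time_s: 7.62
tool_pos: [0.4947, -0.0394, 0.0955]
ee_rot: [-3.142, -0.0, -2.807]
force: [-0.7, 0.4, -0.5]
finger_gap: 0.0005
gripper_force: 0.0
```

```bash
python3 w.py; python3 - <<'E'
from h import *
p=np.load("pose.npz"); Rz=R.from_euler('z',float(p["yaw"])).as_matrix()
k=capture('scene'); cv2.imwrite('pics/s3.png',cv2.resize(k['color'][160:360,200:460],None,fx=3,fy=3))
K=k["K"]; v,u=np.mgrid[0:480,0:640]; A=R.from_euler('xyz',k["attitude"]).as_matrix(); z=k["z_map"]
X=np.stack([(u-K[0,2])/K[0,0]*z,-(v-K[1,2])/K[1,1]*z,-z],-1)@A.T+k["eye"]
S=(X-p["o"])@Rz
for lo,hi in((-.065,-.05),(-.05,.05),(.05,.065)):
    g=(S[...,0]>0.06)&(S[...,0]<.105)&(S[...,1]>lo)&(S[...,1]<hi)&(S[...,2]>.08)&(S[...,2]<.25)
    print(lo,g.sum(),np.percentile(S[g][:,2],[5,50,95]) if g.any() else "")
E
```

```text
t 7.6167 tcp(scale,mm) [-94.8   0.4  95.5] tool axes in scale
 [[-1.  0. -0.]
 [ 0.  1. -0.]
 [ 0. -0. -1.]] F [-0.67  0.37 -0.48] gap 0.0005047314949846121
-0.065 223 [0.0983791  0.10083815 0.10278205]
-0.05 1530 [0.0957934  0.10050763 0.10231718]
0.05 235 [0.09441816 0.10082064 0.10287096]
```

View pics/s3.png

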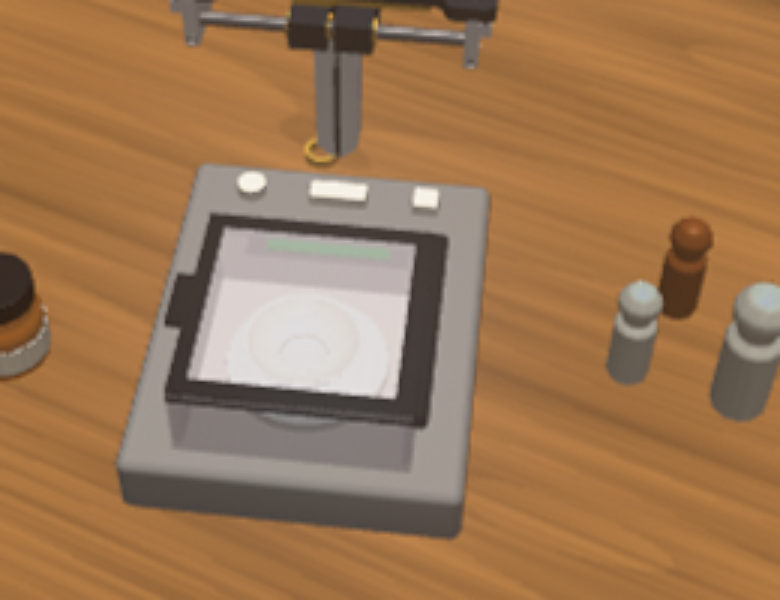

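The crop shows the lid lying flat, its whole surface at about 100.5 mm, so it is shut. The fingertip at (338,155) is in line above the tare bar (338,190).

Request:
{"op": "drive_tool", "data": {"plan": [[[0,0,12,0],[0,0,22,0],[0,0,30,0],[0,0,34,0],[0,0,36,0],[0,0,37,0],[0,0,38,0],[0,0,39,0],[0,0,40,0],[0,0,41,0],[0,0,41,0],[0,0,41,0],[0,0,41,0]]]}}

```text
time_s: 8.75
tool_pos: [0.4948, -0.0395, 0.0546]
ee_rot: [-3.141, 0.0, -2.807]
force: [-2.1, -0.9, 4.6]
finger_gap: 0.0006
gripper_force: 2.1
```

```bash
python3 w.py
```

```text
t 8.75 tcp(scale,mm) [-94.8   0.3  54.6] tool axes in scale
 [[-1.  0.  0.]
 [ 0.  1. -0.]
 [-0. -0. -1.]] F [-2.12 -0.95  4.56] gap 0.0006188011715584
```

Down about 4.4 mm at 4.6 N. One more millimetre takes it to the bottom, then I let go.

Request:
{"op": "drive_tool", "data": {"plan": [[[0,0,0.5,0],[0,0,1,0],[0,0,1,0],[0,0,1,0],[0,0,0,0],[0,0,-2,0],[0,0,-4,0],[0,0,-8,0],[0,0,-18,0],[0,0,-35,0],[0,0,-60,0],[0,0,-90,0],[0,0,-110,0],[0,0,-110,0],[0,0,-110,0],[0,0,-110,0],[0,0,-110,0]]]}}

```text
time_s: 10.17
tool_pos: [0.4943, -0.0393, 0.1639]
ee_rot: [3.141, -0.001, -2.807]
force: [-0.4, 0.8, 0.3]
finger_gap: 0.0003
gripper_force: 0.0
```

```bash
python3 w.py; python3 -c "
from h import *
c=capture('scene'); cv2.imwrite('pics/s4.png',cv2.resize(c['color'][160:360,180:480],None,fx=2.6,fy=2.6))"
```

```text
t 10.1667 tcp(scale,mm) [-95.2   0.6 163.9] tool axes in scale
 [[-1.     0.    -0.001]
 [ 0.     1.     0.   ]
 [ 0.001  0.    -1.   ]] F [-0.43  0.84  0.3 ] gap 0.00029195795420871933
```

View pics/s4.png

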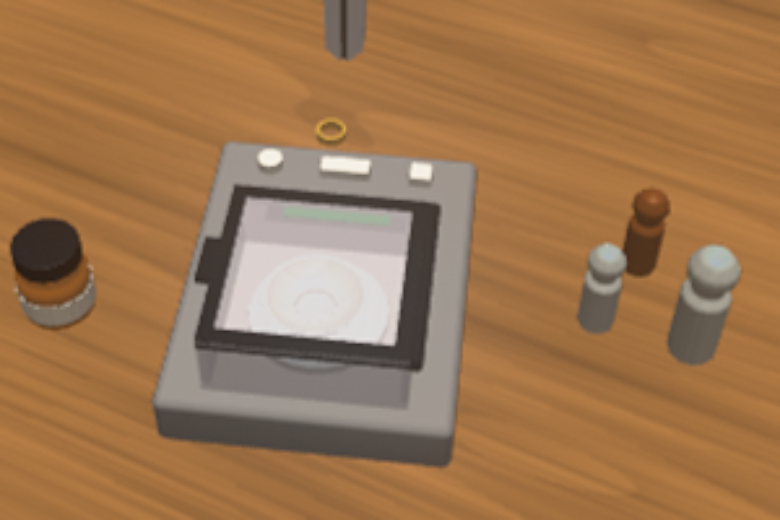

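The lid is shut, the tare key at (345,165) is back up, nothing else has moved, and the fingers are clear at (345,50).

```bash
python3 -c "
from rig import *
print(finish_job())"
```

```text
the job is handed in; nothing more can be done
None
```

I shut the lid, pressed the tare key to the bottom and let it go, and handed the job in at about 10 s; the last picture shows the lid shut and nothing else moved, but no verdict was returned.

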